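# Lay a turned shaft in its V-cradle and chock it

## Robot

A 6-joint arm with a two-finger parallel gripper is mounted at the origin on the work surface. World frame = base frame: x ahead of the robot, y to its left, z up, the work surface at z = 0. Lengths are in m, angles in degrees, forces in N, time in s.
With the tool pointing down it reaches from about 0.425 to 0.925 m from the base axis. Payload 12.5 kg.
Tool frame: the origin (TCP) lies where the fingers leave the gripper's body, on its centre line; the fingertips stand 73 mm ahead of it and the grasp point (between the pads) lies 54 mm ahead of it; z points along the fingers, y is the line along which they close (so a half turn about z gives the same grasp; the last joint's range is limited). The gripper opens to 85 mm and grips with 20 to 120 N. Pads are 22 mm wide; open, the fingers measure 114 mm over their backs; the gripper's body (76 mm by 85 mm) begins 54 mm behind the grasp point. The pads swing forward as they close: fully open they stand 13 mm farther back than shut.
Start: joints at [59.553, 28.126, 89.318, -0, 62.55, -6.05], TCP at [0.258, 0.569, 0.304] pointing down, gripper open.
Joint ranges: [-177.58, 177.58], [-47.91, 125.51], [2.72, 160], [-65.01, 245.01], [3.68, 167.84], [-153.87, 153.87]. Speed limits (degrees/s): [127.2, 127.2, 159.86, 180, 180, 180].

## Interface

Orientations are given as a 3x3 rotation matrix whose columns are the frame's x, y, z axes.
In Python, from plant import manip gives the robot as it stands.
- The arm moves only by the shell command python3 inch.py 'ROWS' [OPENING]. ROWS is a JSON list of rows, 1 to 8 of them, each an object with the fields trans (a list: dx, dy, dz in m), rot (a list: a rotation vector rx, ry, rz in degrees); a field left out counts as zero; each row shifts and turns the commanded pose from where the row before left it, along the tool's axes as they then stand; what a row does not reach is not made up. A row lasts 1/10 s, in which the tool goes at most 0.05 m and 8.59 degrees, less where a joint would pass 70% of its speed; a pose out of reach is approached as far as the arm can. OPENING is the finger opening in m, set as the command begins (- or left out keeps the last). The fingers move at their own pace and stop on an object; the grip force is fixed at half the most. Time passes only in rows, so rows that do not move let the fingers close. It prints the time, the measured TCP pose, the force, the opening and the grip force at its end. Input that does not fit is refused with a message, and nothing moves.
- manip.sense(): the state, without advancing time (a new reading comes with each control period).
- manip.grab_frame(name): name is "scene" or "top"; returns the picture (420x560x3 uint8, blue, green, red); there is no depth.
- manip.get_calibration(name): a dict with "fov_y" (degrees; the focal length in pixels is half the picture's height over the tangent of half this angle, whatever the lens; pixels are square), "cx", "cy" (the principal point, pixels), "rvec" (rotation vector, rad) and "tvec" (3), from world to camera coordinates, as OpenCV has them. Camera axes: x right, y down, z forward; pixel columns grow to the right and rows downward; lengths in m; the calibration is good to about 2 mm. A picture is of the moment at which its call begins. get_calibration takes no time and is no camera call.
- manip.job_done(): hands the job in; it is judged then, once.
The state is a dict: "time": time; "q": joint angles; "dq": joint speeds; "joint_efforts": joint torques, N m; "tool_pos": TCP position; "orientation": TCP orientation; "wrist_force": force on the tool from outside, world axes, zero at the start; "wrist_torque": the same for the moment, N m; "opening": finger opening in m; "gripper_force": force on a finger pad.
Only numpy, scipy, OpenCV 4.12 (cv2) and the standard library are available. Lean on these libraries where they do the work, as an engineer would, in place of code of your own. Each camera call takes 0.05 s, during which the arm holds its last target. There are 200 camera calls.

## Task

Take the turned shaft from the leaning rack and lay it gently, not dropped, in the two shallow V seats of the cradle, centred along its length. Once it lies there released, stand the wooden chock on the cradle's base plate at the open side, between the two bearers, nose under the shaft and sloping face snug against it, so that it cannot roll out. Leave the crank, oil bottle, tray and spanner alone.

Things in the scene. Friction and masses are not known exactly. Their poses are not given: they have to be found in the camera images.
- shaft: Plain steel shaft, 0.4 to 0.8 kg: round body 36 mm in diameter, 190 mm long, with a journal 24 mm in diameter, 15 mm long at each end (220 mm overall). Origin at mid-length on its axis; x axis along the shaft (both ends alike). At the start it lies in the leaning rack, rising at 40 degrees, -x end uppermost.
- rack: Fixed leaning rack, grey and dark steel, base 210 x 110 mm. Origin on the table, 130 mm straight below mid-shaft; the shaft rises at 40 degrees towards the rack's -x, in two V pads (18 mm long, centred 65 mm either side of mid-shaft, below its axis), foot on a stop. Between the pads it is free; a beam runs 18 mm below its underside. It lifts out square to its axis.
- cradle: Fixed cradle, origin on the table, x along the laid shaft. Grey base plate 190 (x) by 170 mm (y -70 to +100), 10 mm thick; two wooden bearers 18 mm thick at x = -70 and +70 mm with shallow V seats (52 mm wide, sides 30 degrees from level, lowest 30 mm above the table). Behind each V a steel upright at y = -32 mm, top 70 mm above the table. The +y side is open.
- seat (a point): Where the shaft's origin lies when seated and centred in the cradle: 50.8 mm above the table over the cradle's origin, axes as the cradle's.
- chock: Light wooden chock, 0.12 to 0.2 kg, standing upright: block 24 (x) by 36 (y) by 46 mm tall, with a wedge of the same width on its -x side, running to a nose 38.6 mm from the origin; the face slopes 55 degrees from level, 8 mm high at the nose, 46 at the block. Origin under the block's centre, z up.
- chock_spot (a point): Point on the cradle's base plate, 10 mm above the table and 37.4 mm to +y of the seat, axes as the cradle's: the chock's origin is here when it just touches the seated shaft at mid-length. The chock's nose (-x) must point along the cradle's -y; lying under the shaft, it has to be slid in level over the plate from +y.
- nose (a point): Foot of the nose edge of the chock: 38.6 mm to -x of its origin, at mid-width, at its underside.
- crank: Bystander: black socket crank lying on the bench beyond the work, about 300 mm long, 20 mm high.
- oiler: Bystander: white plastic oil bottle with black cap, 60 mm in diameter, 170 mm tall.
- tray: Bystander: grey open tray 160 x 110 x 40 mm.
- spanner: Bystander: steel spanner lying on the bench.

How it is judged:
By the outcome, as a careful person would: the job done as asked, in the order asked, and still so for the second after the job is handed in, with the robot touching nothing.
It also fails if it takes over 58 s, if anything falls off the work surface, if the arm or the gripper's body presses on something with over 40 N, if the wrist force passes 120 N, or if a joint passes its speed limit or range.

## Working session

There is one attempt and no reset: what is moved stays moved. The work goes in short steps, Python scripts to look and compute and a shell command to move; the robot and the scene stay as the last step left them, time stands still between calls to the robot, and variables do not carry over. Pictures are saved under pics/ and viewed, at most 10 in all, crops included, and the job is handed in when it is done.

```bash
ls; mkdir -p pics; python3 - <<'E'
from plant import manip
import cv2
for n in("scene","top"):
    cv2.imwrite(f"pics/{n}0.png",manip.grab_frame(n)); print(n,manip.get_calibration(n))
print(manip.sense())
E
```

```text
inch.py
pics
plant.py
scene {'fov_y': 55.370771543358046, 'cx': 281.0184527375493, 'cy': 211.27127832171706, 'rvec': array([ 2.11370183,  1.0692245 , -0.45509101]), 'tvec': array([-0.34458523, -0.22226195,  1.49817741])}
top {'fov_y': 56.27800467666869, 'cx': 280.71992588007424, 'cy': 215.80600443749827, 'rvec': array([ 2.10429925, -2.13021339,  0.20117535]), 'tvec': array([0.01257964, 0.53557846, 1.23370349])}
{'time': 0.1, 'q': array([ 5.95531200e+01,  2.81608510e+01,  8.93465325e+01, -2.69527929e-04,
        6.25516816e+01, -6.05145568e+00]), 'dq': array([-0.04376875, -0.05041902, -0.01629817, -0.02211253, -0.05732664,
        0.01160033]), 'joint_efforts': array([ 4.86906414e-03, -6.19444728e+01, -2.62029344e+01,  4.15587863e-05,
        2.81487839e-03,  2.49001971e-05]), 'tool_pos': array([0.25806691, 0.5690866 , 0.30338505]), 'orientation': array([[-9.10717518e-01,  4.13029457e-01, -5.18787832e-04],
       [ 4.13029770e-01,  9.10717089e-01, -8.90835240e-04],
       [ 1.04527748e-04, -1.02557408e-03, -9.99999469e-01]]), 'wrist_force': array([-0.21593795, -0.51077652, -0.54458646]), 'wrist_torque': array([-0.044953  , -0.06522851,  0.00923844]), 'gripper_force': 0.0, 'opening': 0.08537001269777593}
```
View pics/scene0.png

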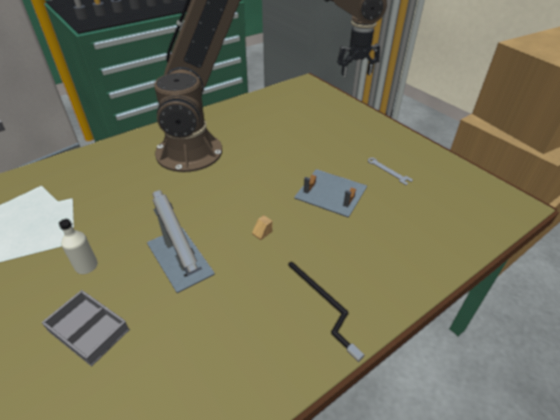

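View pics/top0.png

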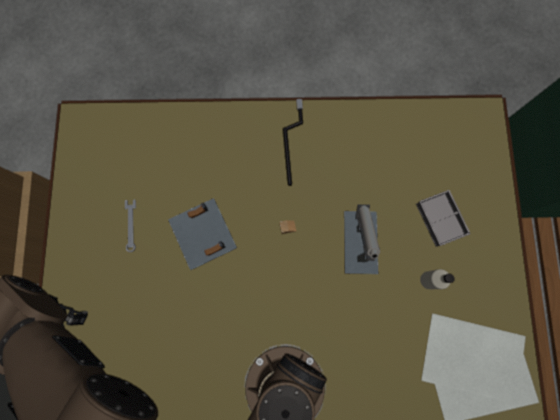

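The scene view shows the cradle at about (332,192), the rack at (180,240) and the chock at (262,227). In the top view they are at (203,234), (362,242) and (288,227). Next I'll take enlarged crops.

```bash
cat > h.py <<'E'
import numpy as np, cv2
from plant import manip
def cam(n):
    c=manip.get_calibration(n); f=210/np.tan(np.radians(c["fov_y"]/2))
    K=np.array([[f,0,c["cx"]],[0,f,c["cy"]],[0,0,1]]); R=cv2.Rodrigues(c["rvec"])[0]
    return K,R,c["tvec"].reshape(3)
def ray(n,uv):
    K,R,t=cam(n); d=R.T@np.linalg.solve(K,[*uv,1]); return -R.T@t,d/np.linalg.norm(d)
def onz(n,uv,z):
    o,d=ray(n,uv); return o+d*(z-o[2])/d[2]
def tri(a,b):
    o1,d1=ray("scene",a); o2,d2=ray("top",b)
    s=np.linalg.lstsq(np.c_[d1,-d2],o2-o1,rcond=None)[0]
    p,q=o1+s[0]*d1,o2+s[1]*d2; return (p+q)/2,np.linalg.norm(p-q)
def proj(n,P):
    K,R,t=cam(n); x=K@(R@np.asarray(P)+t); return x[:2]/x[2]
E
python3 - <<'E'
import cv2,numpy as np
s=cv2.imread("pics/scene0.png");t=cv2.imread("pics/top0.png")
out=np.zeros((600,800,3),np.uint8)
def put(im,x0,y0,w,h,k,X,Y):
    c=cv2.resize(im[y0:y0+h,x0:x0+w],None,fx=k,fy=k,interpolation=cv2.INTER_CUBIC)
    for i in range(0,w,10):
        cv2.line(c,(i*k,0),(i*k,6 if (x0+i)%50 else 14),(0,255,255),1)
    for i in range(0,h,10): cv2.line(c,(0,i*k),(6 if (y0+i)%50 else 14,i*k),(0,255,255),1)
    out[Y:Y+h*k,X:X+w*k]=c[:600-Y,:800-X]
put(s,140,185,80,110,4,0,0)
put(s,290,165,80,50,4,0,440)
put(t,340,195,50,85,4,330,0)
put(t,165,195,75,75,4,540,0)
put(s,245,210,32,32,7,330,345)
put(t,272,211,32,32,7,560,345)
cv2.imwrite("pics/c1.png",out)
E
```

View pics/c1.png

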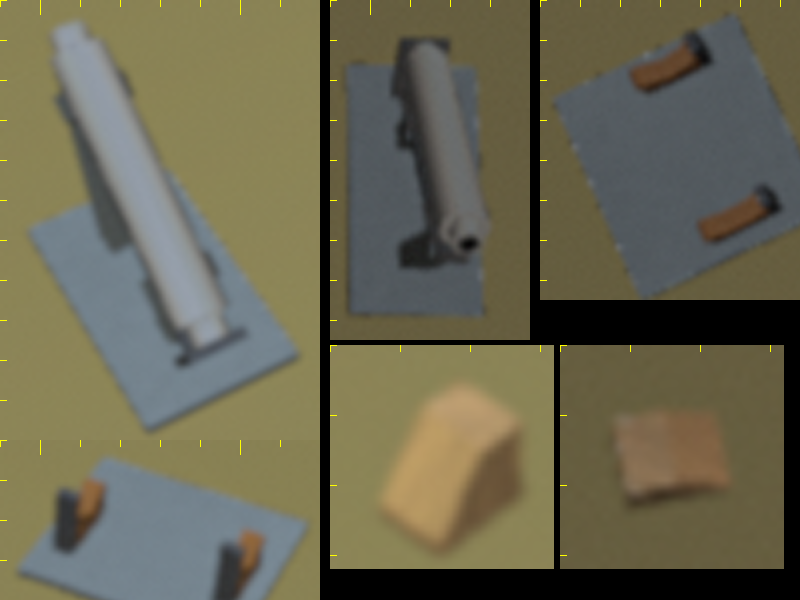

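The crops show these features:
- **Shaft:** its upper end is nearest the robot, with the end face at about top (373,255) and scene (157,192). The lower end is at about scene (192,270).
- **Cradle:** the uprights are on the right in the top view, so the open side is on the left (+y).
- **Chock:** its long axis runs along world y, and the slope appears to face -y.

Next I'll measure these.

```bash
cat > m1.py <<'E'
from h import *
s=cv2.imread("pics/scene0.png");t=cv2.imread("pics/top0.png")
def blobs(im,n,f,box,amin=15):
    x0,y0,x1,y1=box; k=4
    c=cv2.resize(im[y0:y1,x0:x1],None,fx=k,fy=k,interpolation=cv2.INTER_CUBIC)
    m=f(c.astype(int)).astype(np.uint8)
    cs=[q for q in cv2.findContours(m,cv2.RETR_EXTERNAL,cv2.CHAIN_APPROX_NONE)[0] if cv2.contourArea(q)>amin*k*k]
    return [ (q.reshape(-1,2)+.5)/k-.5+[x0,y0] for q in sorted(cs,key=cv2.contourArea,reverse=True)]
notgreen=lambda c: c[...,0]>c[...,2]-12           # blueish/grey, against olive bench (low blue)
def rect(n,b,z):
    P=np.array([onz(n,p,z)[:2] for p in cv2.convexHull(b.astype(np.float32)).reshape(-1,2)])
    (c,wh,a)=cv2.minAreaRect((P*1000).astype(np.float32)); return np.round(c,1),np.round(wh,1),round(a,1)
print("bench/plate px top",t[300,200],t[235,203],"chock",t[227,284],t[227,293],"bearer",t[212,197],"shaft",t[230,366])
print("scene",s[250,300],s[190,335],"chock",s[230,258],s[220,264],s[228,270],"shaft",s[230,172])
for n,im,bc,br in(("top",t,(160,190,245,275),(335,195,390,282)),("scene",s,(285,162,375,220),(135,182,220,292))):
    for b in blobs(im,n,notgreen,bc,200)[:1]: print(n,"cradle",rect(n,b,.01))
    for b in blobs(im,n,notgreen,br,200)[:1]: print(n,"rack",rect(n,b,.0))
E
python3 m1.py
```

```text
bench/plate px top [ 63  93 101] [95 90 84] chock [ 80 109 133] [ 67  99 129] bearer [ 46  71 100] shaft [91 95 98]
scene [ 86 131 139] [143 133 118] chock [ 98 151 181] [110 152 182] [ 56  83 104] shaft [164 154 145]
top cradle (array([488.1, 272. ]), array([191.6, 170.9]), 25.4)
top rack (array([ 465.4, -264.1]), array([116.5, 234.6]), 88.3)
scene cradle (array([486.3, 266.9]), array([202.6, 177. ]), 25.2)
scene rack (array([ 346.3, -250.4]), array([119.5, 422.9]), 85.7)
```

```bash
python3 - <<'E'
from h import *
s=cv2.imread("pics/scene0.png").astype(int);t=cv2.imread("pics/top0.png").astype(int)
print("top b-r, b x355..384")
for v in range(203,260,6): print(v,(t[v,355:385,0]-t[v,355:385,2]).tolist(),'\n   ',t[v,355:385,0].tolist())
print("scene g; window")
for v in range(188,276,9):
    u=int(157.5+(v-192)*34.5/77.5)-15; print(v,u,s[v,u:u+30,0].tolist())
for a,b in(((295,198),(214.25,198.5)),((316.75,169.5),(190,269.5)),((366.75,186.25),(168.75,220)),((157.5,192),(373,255))): print(a,b,tri(a,b),tri(b,a)[1] if 0 else '')
for p in((295,198),(316.75,169.5),(366.75,186.25)): print(onz("scene",p,.01))
for p in((214.25,198.5),(190,269.5),(168.75,220)): print(onz("top",p,.01))
E
```

```text
top b-r, b x355..384
203 [-38, -39, -37, -36, -35, -36, -36, -37, -36, -37, -36, -38, -36, -36, -37, -38, -38, -38, -38, -39, -37, -38, -38, -38, -37, -38, -37, -37, -38, -38] 
    [65, 62, 63, 62, 64, 63, 63, 63, 63, 62, 62, 61, 64, 64, 62, 63, 64, 64, 63, 62, 65, 64, 64, 62, 64, 63, 64, 64, 63, 64]
209 [-38, -25, -7, -1, -4, -6, -7, -6, -4, 0, 1, 3, 1, -3, -17, -35, -39, -40, -39, -40, -38, -39, -38, -38, -37, -39, -38, -38, -38, -38] 
    [61, 46, 43, 46, 57, 74, 86, 93, 100, 105, 110, 112, 110, 99, 80, 64, 62, 63, 62, 62, 62, 63, 64, 63, 64, 63, 64, 62, 65, 63]
215 [7, 1, -2, -1, -2, -5, -6, -6, -7, -5, -1, 0, 2, 2, -2, -1, 6, 11, 11, 13, 10, -4, -27, -38, -38, -38, -37, -38, -38, -38] 
    [66, 48, 46, 47, 44, 53, 69, 82, 91, 98, 104, 106, 109, 109, 105, 97, 93, 93, 94, 94, 93, 89, 73, 62, 64, 64, 63, 63, 64, 63]
221 [11, 11, 8, 2, -2, -2, -3, -7, -7, -7, -5, -3, 0, 3, 3, -1, -3, 0, 10, 13, 12, -1, -26, -37, -41, -38, -38, -38, -39, -36] 
    [95, 93, 79, 55, 45, 42, 49, 63, 77, 88, 98, 103, 106, 109, 109, 106, 100, 89, 91, 96, 94, 86, 71, 64, 61, 63, 63, 64, 62, 65]
227 [11, 6,
[... 2949 characters left out ...]
, 114, 99, 92, 93, 99, 108, 121, 132, 141, 143, 144]
(295, 198) (214.25, 198.5) (array([0.54970505, 0.15271784, 0.10884573]), np.float64(0.13649811569485953)) 
(316.75, 169.5) (190, 269.5) (array([0.36865204, 0.31058189, 0.004985  ]), np.float64(0.004019597436670297)) 
(366.75, 186.25) (168.75, 220) (array([0.53712995, 0.38915915, 0.00247713]), np.float64(0.004250028765042544)) 
(157.5, 192) (373, 255) (array([ 0.39031918, -0.25469507,  0.19871021]), np.float64(0.0001647992134455412)) 
[0.44906459 0.15258734 0.01      ]
[0.37415389 0.30806789 0.01      ]
[0.54358226 0.38396394 0.01      ]
[0.60717299 0.23261652 0.01      ]
[0.36724547 0.30765966 0.01      ]
[0.5343873  0.38512155 0.01      ]
```

```bash
cat > m2.py <<'E'
from m1 import *
def plane(n,a,b):
    o,d1=ray(n,a); _,d2=ray(n,b); k=np.cross(d1,d2); return k/np.linalg.norm(k),o
def line(sa,sb,ta,tb):
    n1,o1=plane("scene",sa,sb); n2,o2=plane("top",ta,tb); d=np.cross(n1,n2); d/=np.linalg.norm(d)
    if d[2]<0:d=-d
    p=np.linalg.lstsq(np.array([n1,n2,d]),[n1@o1,n2@o2,0],rcond=None)[0]; return p,d
def online(p,d,n,uv):
    o,r=ray(n,uv); s=np.linalg.lstsq(np.c_[d,-r],o-p,rcond=None)[0]; return p+s[0]*d
if __name__=="__main__":
    p,d=line((163.0,206),(188,260),(362.4,209),(370,239))
    print("shaft dir",d,"elev",np.degrees(np.arcsin(d[2])),"yaw",np.degrees(np.arctan2(-d[1],-d[0])))
    for q in((157,191.5),(192,269.5)): print("end",online(p,d,"scene",q))
    q=online(p,d,"top",(373.5,255)); print("upper(top)",q,"mid",q-.11*d)
    tan={"top":lambda c:(c[...,2]-c[...,0]>43)&(c[...,2]>112),"scene":lambda c:((c[...,2]-c[...,0]>62)|(c[...,2]<115))}
    bear={"top":lambda c:(c[...,2]-c[...,0]>44),"scene":lambda c:(c[...,2]-c[...,0]>40)&(c[...,0]<80)}
    for n,im,bx,bc in(("top",t,(275,215,303,240),(175,198,235,265)),("scene",s,(247,212,276,242),(300,170,362,212))):
        b=blobs(im,n,tan[n],bx)[0]
        print(n,"chock",np.round(cv2.approxPolyDP(b.astype(np.float32),1.2,True).reshape(-1,2),1).tolist())
        for b in blobs(im,n,bear[n],bc,8)[:3]: print(n,"bearer",b.mean(0).round(1),np.round(cv2.boxPoints(cv2.minAreaRect(b.astype(np.float32))),1).tolist())
    for n,im,bc in(("top",t,(160,190,245,275)),("scene",s,(285,162,375,220))):
        b=blobs(im,n,notgreen,bc,200)[0]; print(n,"plate",np.round(cv2.approxPolyDP(b.astype(np.float32),2,True).reshape(-1,2),1).tolist())
E
python3 m2.py | grep -v px
```

```text
scene [ 86 131 139] [143 133 118] chock [ 98 151 181] [110 152 182] [ 56  83 104] shaft [164 154 145]
top cradle (array([488.1, 272. ]), array([191.6, 170.9]), 25.4)
top rack (array([ 465.4, -264.1]), array([116.5, 234.6]), 88.3)
scene cradle (array([486.3, 266.9]), array([202.6, 177. ]), 25.2)
scene rack (array([ 346.3, -250.4]), array([119.5, 422.9]), 85.7)
shaft dir [-0.73962944  0.02410796  0.67258241] elev 42.266690805217905 yaw -1.8668745569407441
end [ 0.390451   -0.25717127  0.2008863 ]
end [ 0.55179575 -0.26243025  0.05416737]
upper(top) [ 0.39037195 -0.2571687   0.20095819] mid [ 0.47173119 -0.25982057  0.12697412]
top chock [[279.3999938964844, 222.39999389648438], [281.8999938964844, 230.60000610351562], [295.8999938964844, 230.10000610351562], [292.8999938964844, 220.10000610351562], [284.6000061035156, 219.89999389648438]]
top bearer [212.3 249.5] [[204.60000610351562, 250.60000610351562], [218.5, 244.0], [220.5, 248.1999969482422], [206.6999969482422, 254.8000030517578]]
top bearer [195.3 211.8] [[187.60000610351562, 212.60000610351562], [201.10000610351562, 206.399993
[... 736 characters left out ...]
.8000030517578], [352.79998779296875, 198.39999389648438]]
top plate [[213.10000610351562, 198.39999389648438], [168.10000610351562, 219.10000610351562], [190.39999389648438, 269.1000061035156], [235.89999389648438, 247.39999389648438]]
scene plate [[304.6000061035156, 177.60000610351562], [304.1000061035156, 184.60000610351562], [295.1000061035156, 198.10000610351562], [346.6000061035156, 216.39999389648438], [366.1000061035156, 186.39999389648438], [315.6000061035156, 169.10000610351562], [312.6000061035156, 172.60000610351562], [316.1000061035156, 176.39999389648438], [315.1000061035156, 181.89999389648438], [308.6000061035156, 189.89999389648438], [308.6000061035156, 178.10000610351562]]
```

```bash
python3 - <<'E' | tail -24
from m2 import *
S=[(295.1,198.1),(346.6,216.4),(366.1,186.4),(315.6,169.1)]; T=[(235.9,247.4),(213.1,198.4),(168.1,219.1),(190.4,269.1)]
for a,b in zip(S,T): print("plate",*[x.round(4) for x in (onz("scene",a,.01),onz("top",b,.01))],tri(a,b))
for a,z in(((257.4,218.4),.046),((263.6,215.1),.046),((271.1,220.9),.046),((266.6,224.6),.046),((251.6,230.9),.008),((261.1,236.9),.008),((252.9,233.9),0),((259.1,237.9),0)): print("chock s",a,z,onz("scene",a,z).round(4))
for a in((277.9+0,221),(292.9,220.1),(295.9,230.1),(281.9,230.6)): print("chock t",a,onz("top",a,.046).round(4),onz("top",a,0).round(4))
# top-view chock contour, bench contrast
g=cv2.imread("pics/top0.png").astype(int)
for v in range(217,236,2): print(v,g[v,274:302,2].tolist())
E
```

```text
plate [0.5429 0.3816 0.01  ] [0.5375 0.3875 0.01  ] (array([0.53825256, 0.38866667, 0.00375267]), np.float64(0.0014908093331042812))
plate [0.37   0.3063 0.01  ] [0.3685 0.3064 0.01  ] (array([0.36880012, 0.30694512, 0.00888565]), np.float64(0.0006985614990582154))
chock s (257.4, 218.4) 0.046 [ 0.4875 -0.0187  0.046 ]
chock s (263.6, 215.1) 0.046 [0.4867 0.004  0.046 ]
chock s (271.1, 220.9) 0.046 [0.5197 0.0077 0.046 ]
chock s (266.6, 224.6) 0.046 [ 0.5245 -0.0116  0.046 ]
chock s (251.6, 230.9) 0.008 [ 0.4883 -0.0415  0.008 ]
chock s (261.1, 236.9) 0.008 [ 0.5251 -0.0326  0.008 ]
chock s (252.9, 233.9) 0 [ 0.4943 -0.0413  0.    ]
chock s (259.1, 237.9) 0 [ 0.5187 -0.0355  0.    ]
chock t (277.9, 221) [0.5197 0.0155 0.046 ] [0.5281 0.016  0.    ]
chock t (292.9, 220.1) [ 0.522  -0.0338  0.046 ] [ 0.5305 -0.0351  0.    ]
chock t (295.9, 230.1) [ 0.4887 -0.043   0.046 ] [ 0.496  -0.0446  0.    ]
chock t (281.9, 230.6) [0.4876 0.0028 0.046 ] [0.4949 0.0028 0.    ]
217 [102, 103, 101, 102, 102, 102, 102, 101, 101, 101, 102, 100, 101, 101, 101, 101, 101, 101, 101, 102, 101, 102, 101, 10
[... 600 characters left out ...]
]
227 [101, 101, 102, 101, 102, 100, 107, 129, 135, 135, 133, 131, 132, 131, 132, 131, 131, 132, 130, 129, 126, 118, 105, 102, 101, 101, 102, 102]
229 [102, 102, 100, 101, 101, 97, 97, 123, 135, 138, 138, 139, 138, 136, 132, 128, 131, 131, 132, 131, 134, 129, 111, 102, 101, 102, 103, 102]
231 [102, 102, 102, 102, 102, 100, 99, 111, 125, 122, 111, 101, 95, 93, 87, 82, 82, 86, 87, 92, 100, 104, 104, 103, 102, 102, 101, 102]
233 [101, 102, 101, 102, 102, 103, 98, 85, 71, 71, 74, 73, 79, 84, 90, 91, 93, 96, 100, 98, 100, 101, 102, 101, 102, 103, 102, 102]
235 [101, 102, 102, 100, 103, 101, 101, 98, 98, 101, 101, 103, 102, 103, 102, 101, 102, 102, 101, 102, 101, 102, 102, 102, 102, 102, 102, 100]
```

```bash
cat > to.py <<'E'
import sys
from h import *
from scipy.spatial.transform import Rotation as Ro
def frame(y,z):
    y,z=np.array(y,float),np.array(z,float); z/=np.linalg.norm(z); y-=z*(y@z); y/=np.linalg.norm(y); return np.c_[np.cross(y,z),y,z]
def ang(a): a=np.radians(a); return np.array([np.cos(a),np.sin(a),0])
DOWN=np.array([0,0,-1.])
def rackR():
    x=ang(-1.85); n=np.sin(np.radians(40))*x+np.cos(np.radians(40))*-DOWN; return frame(ang(88.15),-n)
def show(P,R):
    s=manip.sense(); M=s["orientation"]; d=np.array(P)-s["tool_pos"]
    print("dp tool now",(M.T@d).round(4),"in target axes",(R.T@d).round(4),"rot",Ro.from_matrix(M.T@R).as_rotvec(degrees=True).round(2),"q",s["q"].round(1))
E
python3 inch.py '[{"trans":[-0.032, -0.0312, 0]}, {"trans":[-0.032, -0.0312, 0]}, {"trans":[-0.032, -0.0312, 0]}, {"trans":[-0.032, -0.0312, 0]}, {"trans":[-0.032, -0.0312, 0]}, {"trans":[-0.032, -0.0312, 0]}, {"trans":[-0.032, -0.0312, 0]}, {"trans":[-0.032, -0.0312, 0]}]' .08
python3 inch.py '[{"trans":[-0.032, -0.0312, 0]}, {"trans":[-0.032, -0.0312, 0]}, {"trans":[-0.032, -0.0312, 0]}, {"trans":[-0.032, -0.0312, 0]}, {"trans":[-0.032, -0.0312, 0]}, {"trans":[-0.032, -0.0312, 0]}, {"trans":[-0.032, -0.0312, 0]}, {"trans":[-0.032, -0.0312, 0]}]'
python3 inch.py '[{"trans":[-0.032, -0.0312, 0]}, {"trans":[-0.032, -0.0312, 0]}, {"trans":[-0.032, -0.0312, 0]}, {"trans":[-0.032, -0.0312, 0]}, {}]'
python3 - <<'E'
from to import *
R=rackR(); G=np.array([.472,-.26,.129]); show(G-(.054+.12)*R[:,2],R)
E
```

```text
time: 0.9
tool_pos: [0.3884, 0.2345, 0.3039]
orientation: [[-0.911, 0.413, 0.0], [0.413, 0.911, 0.0], [0.0, 0.0, -1.0]]
wrist_force: [1.2, -0.4, -0.1]
opening: 0.08
gripper_force: 0.0
time: 1.7
tool_pos: [0.5185, -0.0988, 0.3037]
orientation: [[-0.911, 0.413, -0.0], [0.413, 0.911, 0.0], [0.0, 0.0, -1.0]]
wrist_force: [-0.3, 0.5, 0.0]
opening: 0.0798
gripper_force: 0.0
time: 2.2
tool_pos: [0.5841, -0.2678, 0.3027]
orientation: [[-0.909, 0.416, -0.0], [0.416, 0.909, -0.0], [-0.0, -0.0, -1.0]]
wrist_force: [-1.1, 0.7, -0.7]
opening: 0.0799
gripper_force: 0.0
dp tool now [0.002  0.0038 0.0404] in target axes [-0.0256  0.0042  0.0312] rot [  7.91  39.46 -21.81] q [-30.5  29.6  86.8  -0.   63.6 -95.9]
```

```bash

python3 inch.py '[{"rot":[1.32, 6.58, -3.64]}, {"rot":[1.32, 6.58, -3.64]}, {"rot":[1.32, 6.58, -3.64]}, {"rot":[1.32, 6.58, -3.64]}, {"rot":[1.32, 6.58, -3.64]}, {"rot":[1.32, 6.58, -3.64]}, {}, {}]'
python3 - <<'E'
from to import *
R=rackR(); G=np.array([.472,-.26,.129]); show(G-(.054+.12)*R[:,2],R)
E
```

```text
time: 3.0
tool_pos: [0.5834, -0.2629, 0.3032]
orientation: [[-0.767, 0.029, -0.641], [0.022, 1.0, 0.019], [0.641, 0.0, -0.767]]
wrist_force: [-0.1, -0.1, 1.0]
opening: 0.0799
gripper_force: 0.0
dp tool now [-0.0266 -0.0007  0.0312] in target axes [-0.0266 -0.0007  0.0311] rot [-0.09  0.12  0.14] q [ -25.9   40.8   71.8  -15.7  104.2 -113. ]
```

```bash

python3 inch.py '[{"trans":[-0.0266, -0.0007, 0.03]}, {"trans":[0, 0, 0.03]}, {"trans":[0, 0, 0.031]}, {"trans":[0, 0, 0.02]}, {"trans":[0, 0, 0.02]}, {}, {}]' .06
python3 - <<'E'
from to import *
R=rackR(); G=np.array([.472,-.26,.129]); show(G-(.054)*R[:,2],R)
s=manip.grab_frame("scene");t=manip.grab_frame("top")
a=cv2.resize(s[150:300,110:240],None,fx=4,fy=4,interpolation=cv2.INTER_CUBIC)[:600];b=cv2.resize(t[190:290,325:395],None,fx=4,fy=4,interpolation=cv2.INTER_CUBIC)
o=np.zeros((600,800,3),np.uint8);o[:600,:520]=a;o[:400,520:800]=b;cv2.imwrite("pics/c2.png",o)
E
```

```text
time: 3.7
tool_pos: [0.5197, -0.2625, 0.1875]
orientation: [[-0.767, 0.03, -0.641], [0.023, 1.0, 0.019], [0.641, -0.0, -0.768]]
wrist_force: [0.6, 0.2, 0.4]
opening: 0.0601
gripper_force: 0.0
dp tool now [-0.0009  0.0009  0.0215] in target axes [-0.001   0.0009  0.0215] rot [-0.1   0.14  0.09] q [ -28.1   43.    87.1  -16.6   86.8 -109.9]
```

View pics/c2.png

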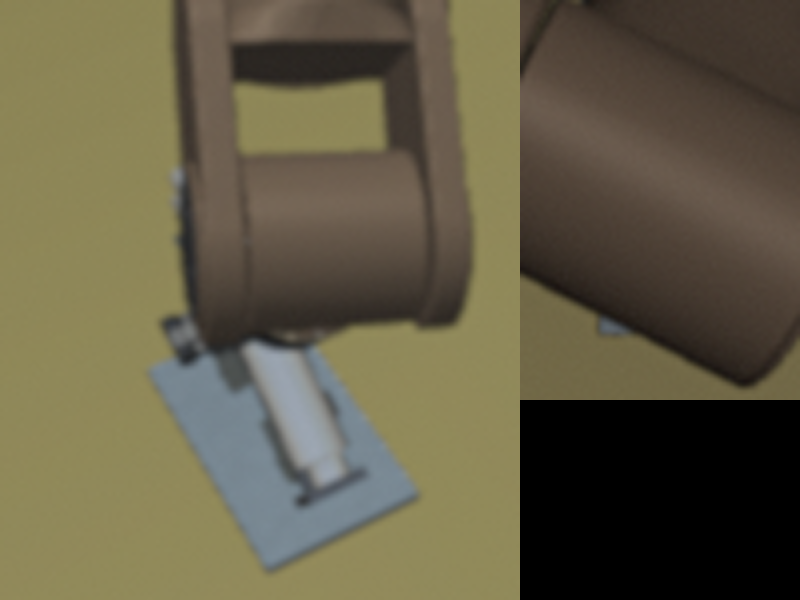

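The arm hides the grasp from both cameras, but the fingertips already straddle the shaft without touching it (force about 0). I'll go in slowly.

```bash

python3 inch.py '[{"trans":[-0.001, 0.0009, 0.008]}, {"trans":[0, 0, 0.007]}, {"trans":[0, 0, 0.006]}, {}]'
python3 inch.py '[{}, {}, {}]' .042
```

```text
time: 4.2
tool_pos: [0.5061, -0.2608, 0.1689]
orientation: [[-0.765, 0.029, -0.644], [0.021, 1.0, 0.02], [0.644, 0.001, -0.765]]
wrist_force: [0.8, 0.5, 0.5]
opening: 0.0599
gripper_force: 0.0
time: 4.5
tool_pos: [0.5069, -0.261, 0.1698]
orientation: [[-0.766, 0.028, -0.642], [0.021, 1.0, 0.019], [0.643, 0.0, -0.766]]
wrist_force: [0.3, -0.1, -0.3]
opening: 0.0418
gripper_force: 0.0
```

```bash

python3 inch.py '[{}, {}, {}, {}, {}]' 0
```

```text
time: 5.0
tool_pos: [0.507, -0.2616, 0.1701]
orientation: [[-0.766, 0.028, -0.642], [0.022, 1.0, 0.017], [0.642, -0.001, -0.767]]
wrist_force: [1.3, -5.1, 3.1]
opening: 0.0343
gripper_force: 59.7
```

```bash

python3 inch.py '[{"trans":[0, 0, -0.005]}, {"trans":[0, 0, -0.01]}, {"trans":[0, 0, -0.015]}, {"trans":[0, 0, -0.02]}, {"trans":[0, 0, -0.02]}, {"trans":[0, 0, -0.02]}, {"trans":[0, 0, -0.02]}, {}]'
python3 inch.py '[{"trans":[0, 0, -0.03]}, {"trans":[0, 0, -0.03]}, {}, {}]'
```

```text
time: 5.8
tool_pos: [0.5791, -0.2627, 0.2556]
orientation: [[-0.768, 0.028, -0.64], [0.021, 1.0, 0.017], [0.64, -0.0, -0.768]]
wrist_force: [-0.4, -0.1, -6.6]
opening: 0.0344
gripper_force: 60.7
time: 6.2
tool_pos: [0.6156, -0.2638, 0.2987]
orientation: [[-0.765, 0.028, -0.643], [0.021, 1.0, 0.019], [0.644, 0.001, -0.765]]
wrist_force: [-0.5, -0.4, -6.9]
opening: 0.0343
gripper_force: 62.7
```

```bash

python3 - <<'E'
from to import *
show([.4955,.2575,.299],frame(ang(115.4),DOWN))
E
```

```text
dp tool now [0.1028 0.5178 0.087 ] in target axes [-1.151e-01  5.225e-01 -3.000e-04] rot [  9.51 -39.28 -25.86] q [ -24.9   43.8   66.3  -15.4  107.  -112.9]
```

```bash

python3 inch.py '[{"rot":[1.36, -5.61, -3.69]}, {"rot":[1.36, -5.61, -3.69]}, {"rot":[1.36, -5.61, -3.69]}, {"rot":[1.36, -5.61, -3.69]}, {"rot":[1.36, -5.61, -3.69]}, {"rot":[1.36, -5.61, -3.69]}, {"rot":[1.36, -5.61, -3.69]}, {}]'
python3 inch.py '[{"trans":[-0.0096, 0.0435, 0]}, {"trans":[-0.0096, 0.0435, 0]}, {"trans":[-0.0096, 0.0435, 0]}, {"trans":[-0.0096, 0.0435, 0]}, {"trans":[-0.0096, 0.0435, 0]}, {"trans":[-0.0096, 0.0435, 0]}, {"trans":[-0.0096, 0.0435, 0]}, {"trans":[-0.0096, 0.0435, 0]}]'
python3 inch.py '[{"trans":[-0.0096, 0.0435, 0]}, {"trans":[-0.0096, 0.0435, 0]}, {"trans":[-0.0096, 0.0435, 0.02]}, {"trans":[-0.0096, 0.0435, 0.03]}, {"trans":[0, 0, 0.03]}, {}, {}]'
python3 - <<'E'
from to import *
show([.4955,.2575,.105],frame(ang(115.4),DOWN))
s=manip.grab_frame("scene");t=manip.grab_frame("top");cv2.imwrite("pics/s3.png",s);cv2.imwrite("pics/t3.png",t)
P=proj("scene",[.4955,.2575,.15]);p=proj("top",[.4955,.2575,.15]);print(P,p)
def crop(im,c): x,y=int(c[0])-50,int(c[1])-60; print(x,y); return cv2.resize(im[y:y+120,x:x+100],None,fx=4,fy=4,interpolation=cv2.INTER_CUBIC)
cv2.imwrite("pics/c3.png",np.hstack([crop(s,P),crop(t,p)]))
E
```

```text
time: 7.0
tool_pos: [0.6139, -0.2641, 0.2988]
orientation: [[-0.904, -0.428, -0.001], [-0.428, 0.904, 0.001], [0.001, 0.001, -1.0]]
wrist_force: [-0.1, -0.2, -6.2]
opening: 0.0347
gripper_force: 62.3
time: 7.8
tool_pos: [0.5349, 0.0847, 0.2986]
orientation: [[-0.905, -0.426, -0.004], [-0.426, 0.905, -0.003], [0.005, -0.001, -1.0]]
wrist_force: [1.5, -0.2, -5.7]
opening: 0.0341
gripper_force: 62.6
time: 8.5
tool_pos: [0.4972, 0.2534, 0.2211]
orientation: [[-0.904, -0.427, -0.002], [-0.427, 0.904, -0.003], [0.003, -0.002, -1.0]]
wrist_force: [-0.6, -0.3, -6.0]
opening: 0.0345
gripper_force: 62.9
dp tool now [-0.0006  0.0046  0.1161] in target axes [-0.0002  0.0044  0.1161] rot [-0.11 -0.19 -0.1 ] q [ 20.3  28.5 103.8  -0.2  47.8 -94.9]
[332.95121652 158.16364925] [197.22712151 223.68158016]
282 98
147 163
```

View pics/c3.png

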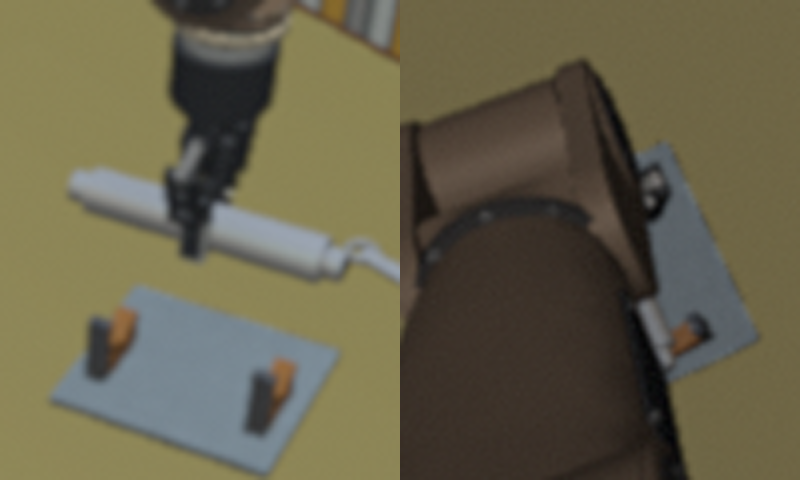

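```bash
cat > m3.py <<'E'
from to import *
s=cv2.imread("pics/s3.png")
m=((s[...,0]>118)).astype(np.uint8); m[:130]=0; m[175:]=0; m[:,:295]=0; m[:,370:]=0
# axis: columns left part & right part, mid rows
o=[]
for u in list(range(304,320,2))+list(range(340,360,2)):
    v=np.where(m[:,u])[0]; o.append((u,(v.min()+v.max())/2,len(v)))
o=np.array(o); print(o.tolist()); k=np.polyfit(o[:,0],o[:,1],1); print(k)
for u in list(range(295,303))+list(range(360,372)): print(u,[int(x) for x in s[int(round(np.polyval(k,u))),u]],end=' ')
print()
st=manip.sense(); M=st["orientation"]; c=st["tool_pos"]; xc=-M[:,0]
for u in (299.3,367.8):
    O,d=ray("scene",(u,np.polyval(k,u))); n=np.cross(xc,[0,0,1]); P=O+d*((c-O)@n)/(d@n); print(u,P.round(4),"along",(P-c)@xc,"below tcp",c[2]-P[2])
print(tri((299.3,np.polyval(k,299.3)),(210.3,251.5)))
E
python3 m3.py
```

```text
[[304.0, 143.5, 8.0], [306.0, 143.5, 8.0], [308.0, 144.0, 9.0], [310.0, 144.5, 10.0], [312.0, 145.0, 9.0], [314.0, 158.0, 13.0], [316.0, 158.0, 15.0], [318.0, 158.5, 14.0], [340.0, 154.0, 9.0], [342.0, 154.5, 10.0], [344.0, 155.5, 10.0], [346.0, 155.5, 10.0], [348.0, 156.5, 10.0], [350.0, 157.0, 11.0], [352.0, 157.5, 10.0], [354.0, 158.5, 10.0], [356.0, 158.5, 10.0], [358.0, 159.5, 10.0]]
[ 0.22500884 78.71650975]
295 [87, 134, 141] 296 [86, 133, 140] 297 [86, 132, 139] 298 [87, 122, 128] 299 [93, 111, 113] 300 [103, 108, 109] 301 [113, 115, 114] 302 [105, 109, 110] 360 [173, 164, 154] 361 [172, 162, 153] 362 [164, 154, 146] 363 [155, 145, 138] 364 [166, 156, 148] 365 [172, 161, 152] 366 [172, 162, 152] 367 [162, 154, 146] 368 [129, 123, 118] 369 [115, 115, 112] 370 [126, 127, 125] 371 [139, 139, 135] 
299.3 [0.396  0.2051 0.1604] along -0.11272560458901676 below tcp 0.06215586123939437
367.8 [0.5955 0.2992 0.1787] along 0.10782955642249005 below tcp 0.043891209174048706
(array([0.40533562, 0.20663609, 0.16673331]), np.float64(0.014754918438232203))
```

```bash
sed -i 's/range(304,320,2)/range(304,313,2)/' m3.py; python3 m3.py; python3 - <<'E'
import cv2
s=cv2.imread("pics/s3.png")
for v in range(137,147): print(v,s[v,295:306,0].tolist())
for v in range(158,168): print(v,s[v,360:373,0].tolist())
E
```

```text
[[304.0, 143.5, 8.0], [306.0, 143.5, 8.0], [308.0, 144.0, 9.0], [310.0, 144.5, 10.0], [312.0, 145.0, 9.0], [340.0, 154.0, 9.0], [342.0, 154.5, 10.0], [344.0, 155.5, 10.0], [346.0, 155.5, 10.0], [348.0, 156.5, 10.0], [350.0, 157.0, 11.0], [352.0, 157.5, 10.0], [354.0, 158.5, 10.0], [356.0, 158.5, 10.0], [358.0, 159.5, 10.0]]
[ 0.3061942  49.82287946]
295 [87, 134, 140] 296 [86, 134, 141] 297 [84, 133, 140] 298 [89, 134, 141] 299 [108, 138, 143] 300 [152, 153, 149] 301 [169, 160, 151] 302 [174, 162, 153] 360 [173, 164, 154] 361 [172, 162, 153] 362 [159, 152, 145] 363 [159, 150, 143] 364 [166, 156, 148] 365 [171, 162, 153] 366 [171, 161, 152] 367 [157, 148, 140] 368 [102, 101, 98] 369 [90, 100, 101] 370 [104, 116, 117] 371 [113, 122, 122] 
299.3 [0.3954 0.2048 0.177 ] along -0.11341912652230035 below tcp 0.04551984715387675
367.8 [0.596  0.2994 0.1754] along 0.10835550157122341 below tcp 0.04714663295432847
(array([0.40433434, 0.20484221, 0.18325932]), np.float64(0.011894589319766419))
137 [85, 86, 86, 86, 86, 85, 85, 85, 85, 85, 85]
138 [86, 85, 85, 86, 85, 85, 85, 86, 83, 85, 87]
139 
[... 402 characters left out ...]
, 93, 103, 113, 124, 132, 139, 143]
158 [177, 177, 173, 154, 124, 101, 91, 94, 112, 125, 130, 134, 137]
159 [177, 176, 169, 152, 133, 127, 118, 117, 129, 134, 123, 118, 124]
160 [173, 172, 164, 155, 155, 158, 154, 145, 143, 135, 119, 113, 129]
161 [170, 167, 159, 159, 166, 172, 172, 162, 145, 132, 129, 135, 148]
162 [163, 158, 152, 156, 166, 171, 171, 157, 129, 115, 126, 139, 146]
163 [151, 144, 140, 148, 159, 165, 162, 139, 102, 90, 104, 113, 117]
164 [135, 127, 123, 132, 144, 151, 147, 121, 83, 73, 85, 91, 92]
165 [118, 109, 103, 110, 122, 129, 125, 101, 75, 75, 83, 85, 85]
166 [101, 94, 87, 89, 100, 105, 100, 84, 74, 81, 86, 85, 85]
167 [86, 83, 80, 79, 84, 87, 83, 79, 79, 83, 86, 85, 86]
```

```bash
python3 - <<'E'
from to import *
st=manip.sense(); M=st["orientation"]; c=st["tool_pos"]; xc=-M[:,0]; yc=M[:,1]
S=[(295.1,198.1),(346.6,216.4),(366.1,186.4),(315.6,169.1)]; T=[(235.9,247.4),(213.1,198.4),(168.1,219.1),(190.4,269.1)]
for n,L in(("scene",S),("top",T)):
    P=np.array([onz(n,p,.01) for p in L]); print(n,P.mean(0).round(4),"along/lat rel tool",((P-c)@xc).round(4),((P-c)@xc).mean().round(4),((P-c)@yc).round(4),((P-c)@yc).mean().round(4)-.015)
P=np.array([tri(a,b)[0] for a,b in zip(S,T)]);print(P.round(4),P.mean(0))
# bearer centroids, top, at z~.04; scene bearer
for n,L in(("top",[(212.5,249.4),(195.4,211.8)]),("scene",[(311.8,181),(351.7,193.1)])):
    for p in L: q=onz(n,p,.035)-c; print(n,"bearer",(q@xc).round(4),(q@yc).round(4))
E
```

```text
scene [0.4933 0.2672 0.01  ] along/lat rel tool [-0.0868  0.0912  0.0953 -0.0932] 0.0016 [-0.07   -0.0702  0.0974  0.103 ] 0.00010000000000000113
top [0.488  0.2718 0.01  ] along/lat rel tool [-0.095   0.0919  0.0929 -0.0945] -0.0012 [-0.0614 -0.0614  0.105   0.1037] 0.006499999999999999
[[ 4.403e-01  1.589e-01 -2.000e-04]
 [ 6.075e-01  2.356e-01  4.200e-03]
 [ 5.383e-01  3.887e-01  3.800e-03]
 [ 3.688e-01  3.069e-01  8.900e-03]] [0.48871868 0.27252828 0.00416486]
top bearer -0.0713 0.0086
top bearer 0.0684 0.0088
scene bearer -0.0648 0.007
scene bearer 0.073 0.0124
```

```bash

python3 inch.py '[{"trans":[-0.003, 0.0045, 0.02]}, {"trans":[0, 0, 0.03]}, {"trans":[0, 0, 0.03]}, {"trans":[0, 0, 0.02]}, {"trans":[0, 0, 0.009]}, {}, {}]'
python3 inch.py '[{"trans":[0, 0, 0.003]}, {"trans":[0, 0, 0.002]}, {"trans":[0, 0, 0.001]}, {}]'
```

```text
time: 9.3
tool_pos: [0.4989, 0.2589, 0.1136]
orientation: [[-0.904, -0.428, 0.002], [-0.428, 0.904, -0.001], [-0.002, -0.002, -1.0]]
wrist_force: [-0.9, -0.8, -6.5]
opening: 0.0346
gripper_force: 63.0
time: 9.7
tool_pos: [0.4982, 0.2591, 0.1064]
orientation: [[-0.904, -0.428, 0.001], [-0.428, 0.904, -0.001], [-0.0, -0.001, -1.0]]
wrist_force: [-0.8, 1.1, -6.0]
opening: 0.0342
gripper_force: 63.0
```

```bash

python3 inch.py '[{"trans":[0, 0, 0.002]}, {}, {}]'|grep -E "pos|wrist"
python3 inch.py '[{"trans":[0, 0, 0.0015]}, {}, {}]'|grep -E "pos|wrist"
python3 - <<'E'
from plant import manip
print(manip.sense()["wrist_torque"],manip.sense()["wrist_force"])
E
```

```text
tool_pos: [0.4981, 0.2591, 0.1042]
wrist_force: [-0.8, -0.9, -5.9]
tool_pos: [0.4983, 0.2591, 0.1031]
wrist_force: [-1.0, 0.3, 1.2]
[-0.03844512  0.14926639  0.0432404 ] [-1.02035335  0.31074002  1.23988538]
```

```bash

python3 inch.py '[{"trans":[0, 0, 0.001]}, {}, {}]'|grep -E "pos|wrist"
python3 - <<'E'
from plant import manip
print(manip.sense()["wrist_torque"],manip.sense()["wrist_force"])
E
```

```text
tool_pos: [0.4982, 0.2591, 0.103]
wrist_force: [-4.2, -1.1, 13.1]
[-0.38404644  0.65009489 -0.00118593] [-4.15686223 -1.05452272 13.14937928]
```

```bash

python3 inch.py '[{"trans":[0, 0, -0.001]}, {}, {}]' .038
python3 inch.py '[{}, {}]' .06
python3 inch.py '[{"trans":[0, 0, -0.01]}, {"trans":[0, 0, -0.02]}, {"trans":[0, 0, -0.03]}, {"trans":[0, 0, -0.03]}, {"trans":[0, 0, -0.04]}, {"trans":[-0.02, -0.03, -0.02]}, {"trans":[-0.02, -0.045, 0]}, {"trans":[-0.02, -0.045, 0]}]'
python3 inch.py '[{"trans":[-0.02, -0.045, 0]}, {"trans":[-0.02, -0.045, 0]}, {"trans":[-0.02, -0.045, 0]}, {}]'
python3 - <<'E'
from to import *
s=manip.grab_frame("scene");t=manip.grab_frame("top");cv2.imwrite("pics/s4.png",s);cv2.imwrite("pics/t4.png",t)
cv2.imwrite("pics/c4.png",np.hstack([cv2.resize(im[y:y+100,x:x+90],None,fx=4,fy=4,interpolation=cv2.INTER_CUBIC) for im,x,y in((s,285,140),(t,158,180))]))
E
```

```text
time: 10.9
tool_pos: [0.4983, 0.2591, 0.1028]
orientation: [[-0.904, -0.428, 0.001], [-0.428, 0.904, -0.001], [-0.001, -0.001, -1.0]]
wrist_force: [0.2, 0.2, -0.8]
opening: 0.0381
gripper_force: 0.0
time: 11.1
tool_pos: [0.4982, 0.259, 0.1027]
orientation: [[-0.904, -0.428, 0.001], [-0.428, 0.904, -0.001], [-0.0, -0.001, -1.0]]
wrist_force: [0.9, 0.1, -0.1]
opening: 0.0597
gripper_force: 0.0
time: 11.9
tool_pos: [0.6046, 0.1758, 0.2551]
orientation: [[-0.903, -0.43, 0.003], [-0.43, 0.903, -0.001], [-0.003, -0.002, -1.0]]
wrist_force: [0.1, 0.3, -0.0]
opening: 0.0594
gripper_force: 0.0
time: 12.3
tool_pos: [0.7187, 0.0756, 0.2531]
orientation: [[-0.906, -0.424, 0.002], [-0.424, 0.906, -0.002], [-0.001, -0.003, -1.0]]
wrist_force: [-1.2, -0.1, -1.0]
opening: 0.0601
gripper_force: 0.0
```

View pics/c4.png

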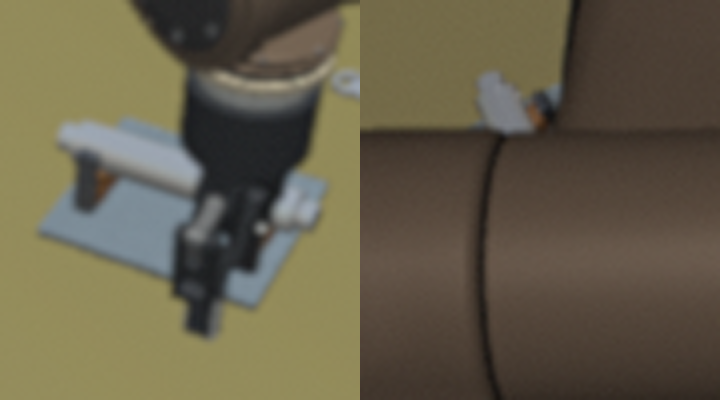

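Both ends of the shaft now lie in the seats. Next I'll turn for the chock, and check the centring with the arm out of the way.

```bash

python3 inch.py '[{"rot":[0, 0, 8.1]}, {"rot":[0, 0, 8.1]}, {"rot":[0, 0, 8.1]}, {"rot":[0, 0, 8.1]}, {"rot":[0, 0, 8.1]}, {"rot":[0, 0, 8.1]}, {"rot":[0, 0, 8.1]}, {"rot":[0, 0, 8.1]}]'|grep time
python3 inch.py '[{"rot":[0, 0, 8.1]}, {"rot":[0, 0, 8.1]}, {"rot":[0, 0, 8.1]}, {"rot":[0, 0, 8.1]}, {"rot":[0, 0, 8.1]}, {}]'
python3 - <<'E'
from to import *
show([.505,-.003,.2],frame(ang(10.5),DOWN))
E
```

```text
time: 13.2
time: 13.8
tool_pos: [0.7148, 0.0814, 0.2539]
orientation: [[-0.174, 0.985, 0.001], [0.985, 0.174, -0.001], [-0.001, 0.001, -1.0]]
wrist_force: [-0.9, -0.2, 0.0]
opening: 0.0598
gripper_force: 0.0
dp tool now [-0.0466 -0.2213  0.0538] in target axes [-0.0448 -0.2217  0.0539] rot [ 0.03  0.06 -0.49] q [ 1.3 38.6 77.4 -0.1 63.9 -8.7]
```

```bash

python3 inch.py '[{"trans":[-0.009, -0.044, 0.008], "rot":[0, 0, -0.5]}, {"trans":[-0.009, -0.044, 0.008]}, {"trans":[-0.009, -0.044, 0.009]}, {"trans":[-0.009, -0.044, 0.009]}, {"trans":[-0.009, -0.0457, 0.01]}, {"trans":[0, 0, 0.01]}, {}]'
python3 - <<'E'
from to import *
show([.505,-.003,.084],frame(ang(10.5),DOWN))
s=manip.grab_frame("scene");t=manip.grab_frame("top");cv2.imwrite("pics/s5.png",s);cv2.imwrite("pics/t5.png",t)
a=cv2.resize(s[155:215,285:385],None,fx=4,fy=4,interpolation=cv2.INTER_CUBIC);b=cv2.resize(t[185:275,160:260],None,fx=4,fy=4,interpolation=cv2.INTER_CUBIC)
c=cv2.resize(s[160:250,220:320],None,fx=4,fy=4,interpolation=cv2.INTER_CUBIC)
o=np.zeros((600,800,3),np.uint8);o[:240,:400]=a;o[240:600,:400]=c;o[:360,400:]=b;cv2.imwrite("pics/c5.png",o)
E
```

```text
time: 14.5
tool_pos: [0.5051, -0.0042, 0.1991]
orientation: [[-0.186, 0.982, 0.0], [0.982, 0.186, -0.001], [-0.001, -0.0, -1.0]]
wrist_force: [-0.1, 0.9, -0.3]
opening: 0.0599
gripper_force: 0.0
dp tool now [1.300e-03 1.000e-04 1.151e-01] in target axes [1.100e-03 1.000e-04 1.151e-01] rot [-0.    0.06  0.24] q [-7.900e+00  2.680e+01  1.123e+02 -1.000e-01  4.090e+01 -1.860e+01]
```

View pics/c5.png

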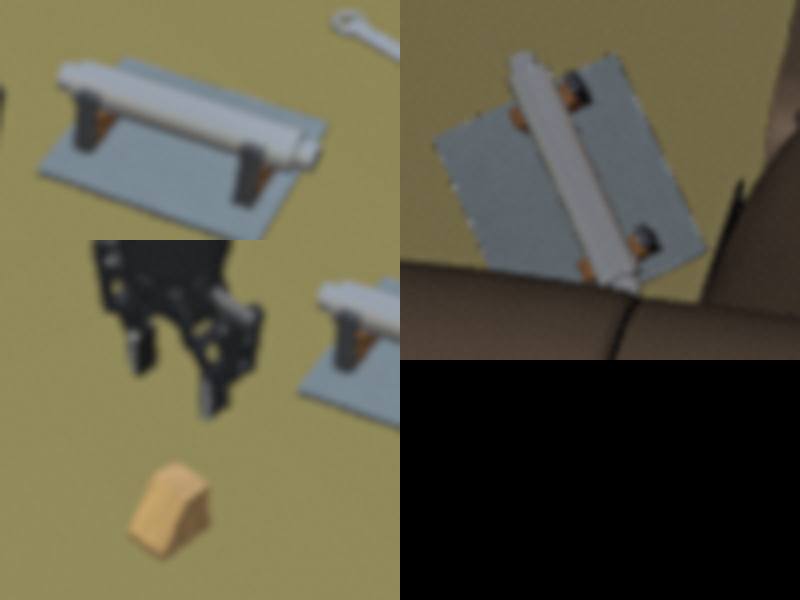

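```bash
python3 - <<'E'
from to import *
a=np.radians(25.4); xc=np.array([np.cos(a),np.sin(a),0]); yc=np.array([-np.sin(a),np.cos(a),0]); o=np.array([.4955,.2575,0])
S=[(295.1,198.1),(346.6,216.4),(366.1,186.4),(315.6,169.1)]; T=[(235.9,247.4),(213.1,198.4),(168.1,219.1),(190.4,269.1)]
for n,L in(("scene",S),("top",T)):
    P=np.array([onz(n,p,.01) for p in L])-o; print(n,"plate",(P@xc).mean().round(4),(P@yc).mean().round(4)-.015)
for n,e,k in(("scene",(299.6,173.4),(364.1,192.1)),("top",(188.9,199.1),(217.6,256.4))):
    im=cv2.imread(f"pics/{n[0]}5.png").astype(float); e,k=np.array(e),np.array(k); u=(k-e)/np.linalg.norm(k-e); w=np.array([-u[1],u[0]])
    for p,sg in((e,-1),(k,1)):
        pr=[]
        d=np.arange(-6,6.1,.5)
        for i in d:
            q=[p+u*sg*i+w*j for j in (-1,0,1)]
            pr.append(np.mean([cv2.remap(im,np.float32([[z[0]]]),np.float32([[z[1]]]),cv2.INTER_LINEAR)[0,0,0] for z in q]))
        pr=np.array(pr); print(n,pr.round(0).astype(int).tolist())
        P=onz(n,p,.0508)-o; Q=onz(n,p+u*sg,.0508)-o; print("   along",(P@xc).round(4),"lat",(P@yc).round(4),"per px",((Q-P)@xc).round(4))
E
```

```text
scene plate 0.0022 -0.005299999999999999
top plate -0.0006 0.0011000000000000003
scene [158, 158, 159, 159, 160, 160, 160, 160, 159, 157, 153, 146, 136, 124, 111, 100, 92, 88, 87, 87, 87, 87, 88, 88, 88]
   along -0.1092 lat 0.0006 per px -0.0035
scene [161, 156, 154, 156, 161, 166, 170, 171, 169, 163, 153, 137, 119, 102, 90, 86, 85, 86, 87, 88, 88, 88, 87, 87, 87]
   along 0.1109 lat 0.0117 per px 0.0031
top [127, 128, 128, 128, 128, 128, 127, 127, 127, 127, 127, 126, 122, 113, 100, 87, 77, 72, 70, 69, 70, 70, 70, 70, 70]
   along 0.1132 lat 0.0036 per px 0.0034
top [126, 126, 123, 119, 113, 110, 110, 113, 117, 119, 117, 112, 105, 95, 83, 69, 55, 43, 33, 26, 24, 25, 29, 31, 34]
   along -0.1014 lat -0.0038 per px -0.0033
```

```bash
python3 - <<'E'
from to import *
from m2 import blobs,line,online
a=np.radians(25.4); xc=np.array([np.cos(a),np.sin(a),0]); yc=np.array([-np.sin(a),np.cos(a),0]); o=np.array([.4955,.2575,0])
for n in("scene","top"): K,R,t=cam(n); print(n,"cam at",(-R.T@t).round(3))
t=cv2.imread("pics/t5.png"); s=cv2.imread("pics/s5.png")
bt=blobs(t,"top",lambda c:c.min(-1)>108,(180,190,235,260),50)[0]; bs=blobs(s,"scene",lambda c:(c[...,0]>150),(292,165,372,205),50)[0]
for n,b in(("top",bt),("scene",bs)):
    vx,vy,x,y=cv2.fitLine(b.astype(np.float32),cv2.DIST_L2,0,.01,.01).ravel(); r=cv2.minAreaRect(b.astype(np.float32)); d=np.array([vx,vy]); p=(b-[x,y])@d
    e=[np.array([x,y])+d*p.min(),np.array([x,y])+d*p.max()]; print(n,np.round(r[0],1),np.round(r[1],1),np.round(e,1).tolist())
    for q in e: P=onz(n,q,.0508)-o; print("  along",(P@xc).round(4),"lat",(P@yc).round(4))
    globals()[n+"e"]=e
for q in sceneee if 0 else scenee:
    for w in tope:
        P,g=tri(q,w)
        if g<.03: print("tri",P.round(4),g.round(4),((P-o)@xc).round(4),((P-o)@yc).round(4))
b=blobs(t,"top",lambda c:c[...,0]>c[...,2]-12,(160,190,245,275),200)[0]; print("plate t5",np.round(cv2.approxPolyDP(b.astype(np.float32),2,True).reshape(-1,2),1).tolist())
E
```

```text
bench/plate px top [ 63  93 101] [95 90 84] chock [ 80 109 133] [ 67  99 129] bearer [ 46  71 100] shaft [91 95 98]
scene [ 86 131 139] [143 133 118] chock [ 98 151 181] [110 152 182] [ 56  83 104] shaft [164 154 145]
top cradle (array([488.1, 272. ]), array([191.6, 170.9]), 25.4)
top rack (array([ 465.4, -264.1]), array([116.5, 234.6]), 88.3)
scene cradle (array([486.3, 266.9]), array([202.6, 177. ]), 25.2)
scene rack (array([ 346.3, -250.4]), array([119.5, 422.9]), 85.7)
scene cam at [ 1.203 -0.469  0.864]
top cam at [2.880e-01 1.000e-03 1.314e+00]
top [201.8 225.7] [60.9  9.3] [[189.3, 198.0], [213.9, 253.7]]
  along 0.1163 lat 0.001
  along -0.0882 lat 0.0032
scene [332.  181.2] [66.3  9.8] [[300.3, 171.5], [363.7, 190.6]]
  along -0.1117 lat 0.0112
  along 0.1075 lat 0.018
tri [0.4088 0.2132 0.0674] 0.015 -0.0974 -0.0029
tri [0.5965 0.3048 0.0661] 0.0005 0.1115 -0.0006
plate t5 [[189.39999389648438, 197.89999389648438], [187.10000610351562, 199.89999389648438], [188.10000610351562, 209.39999389648438], [168.10000610351562, 220.10000610351562], [182.10000610351562, 253.10000610351562], [205.10000610351562, 256.3999938964844], [203.89999389648438, 249.89999389648438], [206.10000610351562, 248.60000610351562], [208.89999389648438, 253.39999389648438], [206.60000610351562, 256.3999938964844], [217.10000610351562, 259.6000061035156], [212.89999389648438, 274.3999938964844], [219.10000610351562, 256.1000061035156], [235.89999389648438, 246.10000610351562], [214.10000610351562, 199.39999389648438], [198.10000610351562, 204.60000610351562]]
```

The shaft is seated, and allowing for silhouette height it is centred within about 2 mm. The open gripper hangs directly over the chock, so I'll go down and grasp it.

```bash

python3 inch.py '[{"trans":[0.0004, 0, 0.03]}, {"trans":[0, 0, 0.03]}, {"trans":[0, 0, 0.03]}, {"trans":[0, 0, 0.015]}, {"trans":[0, 0, 0.007]}, {}, {}]'
python3 inch.py '[{}, {}, {}, {}]' .044
python3 inch.py '[{}, {}, {}, {}]' 0
```

```text
time: 15.3
tool_pos: [0.5065, -0.0039, 0.0878]
orientation: [[-0.184, 0.983, 0.002], [0.983, 0.184, -0.001], [-0.002, 0.002, -1.0]]
wrist_force: [0.2, 0.4, -0.8]
opening: 0.06
gripper_force: 0.0
time: 15.7
tool_pos: [0.506, -0.0042, 0.0874]
orientation: [[-0.183, 0.983, 0.001], [0.983, 0.183, -0.001], [-0.001, 0.001, -1.0]]
wrist_force: [-0.3, 0.0, 0.1]
opening: 0.0439
gripper_force: 0.0
time: 16.1
tool_pos: [0.5059, -0.0042, 0.0875]
orientation: [[-0.183, 0.983, 0.001], [0.983, 0.183, -0.001], [-0.001, 0.001, -1.0]]
wrist_force: [-1.2, -0.1, 5.5]
opening: 0.0351
gripper_force: 60.3
```

```bash

python3 inch.py '[{"trans":[0, 0, -0.005]}, {"trans":[0, 0, -0.025]}, {"trans":[0, 0, -0.03]}, {"trans":[0, 0, -0.04], "rot":[0, 0, -3.7]}, {"trans":[0, 0, -0.04], "rot":[0, 0, -3.7]}, {"trans":[0, 0, -0.04], "rot":[0, 0, -3.7]}, {"trans":[0, 0, -0.01], "rot":[0, 0, -3.7]}, {}]'
python3 - <<'E'
from to import *
a=np.radians(25.4); yc=np.array([-np.sin(a),np.cos(a),0]); S=np.array([.4963,.2582,0])
show(S+.112*yc+[0,0,.278],frame(ang(25.4),DOWN)); print(S+.112*yc)
E
```

```text
time: 16.9
tool_pos: [0.5059, -0.0039, 0.279]
orientation: [[-0.429, 0.903, 0.004], [0.903, 0.429, -0.002], [-0.003, 0.003, -1.0]]
wrist_force: [-0.0, -0.3, -1.9]
opening: 0.035
gripper_force: 60.4
dp tool now [3.528e-01 1.038e-01 1.000e-04] in target axes [0.3529 0.1038 0.001 ] rot [0.17 0.19 0.01] q [-7.900e+00  2.020e+01  1.076e+02 -1.000e-01  5.200e+01 -3.330e+01]
[0.44825927 0.35937355 0.        ]
```

```bash

python3 inch.py '[{"trans":[0.0441, 0.01298, 0]}, {"trans":[0.0441, 0.01298, 0]}, {"trans":[0.0441, 0.01298, 0]}, {"trans":[0.0441, 0.01298, 0]}, {"trans":[0.0441, 0.01298, 0]}, {"trans":[0.0441, 0.01298, 0]}, {"trans":[0.0441, 0.01298, 0]}, {"trans":[0.0441, 0.01298, 0]}]'
python3 inch.py '[{"trans":[0, 0, 0.04]}, {"trans":[0, 0, 0.04]}, {"trans":[0, 0, 0.04]}, {"trans":[0, 0, 0.02]}, {}, {}]'
python3 - <<'E'
from to import *
a=np.radians(25.4); yc=np.array([-np.sin(a),np.cos(a),0]); S=np.array([.4963,.2582,0])
show(S+.112*yc+[0,0,.0985],frame(ang(25.4),DOWN))
s=manip.grab_frame("scene");t=manip.grab_frame("top")
a=cv2.resize(s[120:220,285:385],None,fx=4,fy=4,interpolation=cv2.INTER_CUBIC);b=cv2.resize(t[185:285,150:250],None,fx=4,fy=4,interpolation=cv2.INTER_CUBIC)
cv2.imwrite("pics/c6.png",np.hstack([a,b]))
E
```

```text
time: 17.7
tool_pos: [0.4475, 0.361, 0.2751]
orientation: [[-0.426, 0.905, -0.001], [0.905, 0.426, -0.003], [-0.002, -0.002, -1.0]]
wrist_force: [0.4, -0.3, -1.7]
opening: 0.0353
gripper_force: 60.3
time: 18.3
tool_pos: [0.4485, 0.3591, 0.1362]
orientation: [[-0.427, 0.904, -0.001], [0.904, 0.427, -0.002], [-0.002, -0.001, -1.0]]
wrist_force: [0.2, 0.0, -0.9]
opening: 0.035
gripper_force: 60.3
dp tool now [ 0.0004 -0.0001  0.0377] in target axes [ 0.0003 -0.0001  0.0377] rot [-0.08  0.09 -0.11] q [ 3.21e+01  3.66e+01  1.05e+02 -1.00e-01  3.85e+01  6.90e+00]
```

View pics/c6.png

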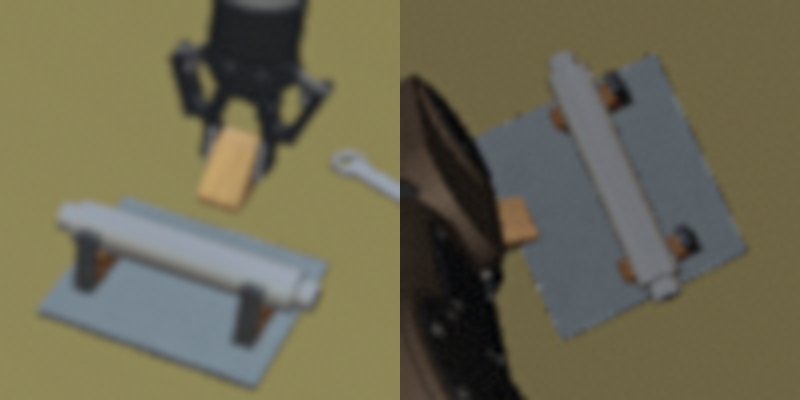

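The chock is held straight, nose towards the shaft. The top view now shows both shaft ends clearly, so I'll check centring once more and lower to just above the plate.

```bash

python3 inch.py '[{"trans":[0.0004, 0, 0.02]}, {"trans":[0, 0, 0.012]}, {"trans":[0, 0, 0.0045]}, {}, {}]'
python3 - <<'E'
from to import *
a=np.radians(25.4); xc=np.array([np.cos(a),np.sin(a),0]); yc=np.array([-np.sin(a),np.cos(a),0]); o=np.array([.4955,.2575,0])
t=manip.grab_frame("top").astype(np.float32); cv2.imwrite("pics/t6.png",t)
def prof(A,B,th,ch):   # walk from A to B (world), report along at crossing
    w=np.linspace(0,1,200); u=np.array([proj("top",np.array(A)*(1-k)+np.array(B)*k) for k in w],np.float32)
    v=cv2.remap(t,u[:,None,0].copy(),u[:,None,1].copy(),cv2.INTER_LINEAR)[:,0,:].sum(-1) if ch<0 else cv2.remap(t,u[:,None,0].copy(),u[:,None,1].copy(),cv2.INTER_LINEAR)[:,0,ch]
    h=(v[:10].mean()+v[-10:].mean())/2; i=np.where(np.diff(np.sign(v-h)))[0]; return [round(x,4) for x in w[i]],v[0],v[-1]
# far end top rim z=.0628 ; near end top rim (z .0628, edge of face) & lower rim
for sg in(1,-1):
  for z in(.0508,.0628):
    A=o+sg*.097*xc+[0,0,z]; B=o+sg*.127*xc+[0,0,z]; r=prof(A,B,0,0); print(sg,z,[round(.097+.03*x,4) for x in r[0]],r[1:])
# plate x edges at y=+40..80 (z=.01 far; near edge)
for sg in(1,-1):
  for y in(-.05,.05):
    A=o+sg*.08*xc+y*yc+[0,0,.01]; B=o+sg*.11*xc+y*yc+[0,0,.01]; r=prof(A,B,0,0); print("plate",sg,y,[round(.08+.03*x,4) for x in r[0]],r[1:])
E
```

```text
time: 18.9
tool_pos: [0.4487, 0.3596, 0.1007]
orientation: [[-0.428, 0.904, 0.001], [0.904, 0.428, -0.001], [-0.001, 0.001, -1.0]]
wrist_force: [1.0, 0.0, -1.9]
opening: 0.035
gripper_force: 60.3
1 0.0508 [np.float64(0.1169)] (np.float32(124.08984), np.float32(67.5))
1 0.0628 [np.float64(0.1134)] (np.float32(123.05371), np.float32(67.046875))
-1 0.0508 [np.float64(0.1041)] (np.float32(122.646484), np.float32(67.09375))
-1 0.0628 [np.float64(0.106)] (np.float32(121.256836), np.float32(67.60547))
plate 1 -0.05 [np.float64(0.0945)] (np.float32(100.98828), np.float32(66.4375))
plate 1 0.05 [np.float64(0.0948)] (np.float32(102.94141), np.float32(66.24121))
plate -1 -0.05 [np.float64(0.0945)] (np.float32(98.78125), np.float32(66.81543))
plate -1 0.05 [np.float64(0.0942)] (np.float32(99.22656), np.float32(65.333984))[ WARN:0@0.362] global loadsave.cpp:1063 imwrite_ Unsupported depth image for selected encoder is fallbacked to CV_8U.
```

Shaft centring holds to about 2 mm. Sliding the chock in now.

```bash

python3 inch.py '[{"trans":[-0.015, 0, 0.001]}, {"trans":[-0.02, 0, 0]}, {"trans":[-0.015, 0, 0]}, {"trans":[-0.01, 0, 0]}, {}, {}]'
python3 inch.py '[{"trans":[-0.004, 0, 0]}, {"trans":[-0.003, 0, 0]}, {}, {}]'
python3 - <<'E'
from to import *
a=np.radians(25.4); yc=np.array([-np.sin(a),np.cos(a),0]); S=np.array([.4963,.2582,0])
show(S+.0374*yc+[0,0,.0975],frame(ang(25.4),DOWN))
E
```

```text
time: 19.55
tool_pos: [0.4743, 0.3052, 0.0993]
orientation: [[-0.428, 0.904, 0.001], [0.904, 0.428, -0.001], [-0.001, 0.0, -1.0]]
wrist_force: [0.1, 0.8, -1.8]
opening: 0.035
gripper_force: 60.3
time: 19.95
tool_pos: [0.4771, 0.2991, 0.0992]
orientation: [[-0.428, 0.904, 0.001], [0.904, 0.428, -0.001], [-0.001, 0.0, -1.0]]
wrist_force: [-0.1, 0.1, -1.8]
opening: 0.035
gripper_force: 60.3
dp tool now [-0.0078 -0.0002  0.0017] in target axes [-0.0078 -0.0002  0.0017] rot [ 0.01  0.08 -0.04] q [ 2.540e+01  3.940e+01  1.077e+02 -1.000e-01  3.290e+01  1.000e-01]
```

```bash

for i in 1; do python3 inch.py '[{"trans":[0, 0, 0.001]}, {}, {}]'|grep -E "pos|wrist"; done
python3 inch.py '[{"trans":[0, 0, 0.0007]}, {}, {}]'|grep -E "pos|wrist"
```

```text
tool_pos: [0.4771, 0.299, 0.0982]
wrist_force: [0.5, 0.1, -1.4]
tool_pos: [0.4772, 0.299, 0.0975]
wrist_force: [-0.1, 1.1, -1.1]
```

```bash

python3 inch.py '[{"trans":[-0.003, 0, 0]}, {"trans":[-0.002, 0, 0]}, {}, {}]'|grep -E "pos|wrist"
```

```text
tool_pos: [0.4794, 0.2943, 0.0976]
wrist_force: [-0.4, -0.1, -1.8]
```

```bash

python3 inch.py '[{"trans":[0, 0, 0.0006]}, {}, {}]'|grep -E "pos|wrist"
python3 inch.py '[{"trans":[0, 0, 0.0006]}, {}, {}]'|grep -E "pos|wrist"
```

```text
tool_pos: [0.4794, 0.2944, 0.0975]
wrist_force: [-0.1, -3.3, 5.3]
tool_pos: [0.4793, 0.2944, 0.0975]
wrist_force: [-4.3, -4.4, 14.6]
```

```bash

python3 inch.py '[{"trans":[0, 0, -0.001]}, {}, {}]'|grep -E "pos|wrist"
python3 inch.py '[{"trans":[-0.001, 0, 0]}, {}, {}]'|grep -E "pos|wrist"
python3 inch.py '[{"trans":[-0.001, 0, 0]}, {}, {}]'|grep -E "pos|wrist"
```

```text
tool_pos: [0.4793, 0.2945, 0.0975]
wrist_force: [-1.2, -0.6, 5.0]
tool_pos: [0.4798, 0.2938, 0.0975]
wrist_force: [-0.9, 1.9, 5.6]
tool_pos: [0.4803, 0.2929, 0.0975]
wrist_force: [-1.2, 2.9, 5.9]
```

```bash

python3 inch.py '[{"trans":[-0.0007, 0, 0]}, {}, {}]'|grep -E "pos|wrist"
python3 inch.py '[{"trans":[-0.0005, 0, 0]}, {}, {}]'|grep -E "pos|wrist"
```

```text
tool_pos: [0.4806, 0.2923, 0.0975]
wrist_force: [-0.8, 2.2, 5.1]
tool_pos: [0.4807, 0.292, 0.0975]
wrist_force: [-1.7, 4.1, 5.4]
```

```bash

python3 inch.py '[{"trans":[-0.0007, 0, 0]}, {}, {}]'|grep -E "pos|wrist"
python3 inch.py '[{"trans":[-0.0007, 0, 0]}, {}, {}]'|grep -E "pos|wrist"
```

```text
tool_pos: [0.4808, 0.2917, 0.0975]
wrist_force: [-2.6, 7.3, 5.2]
tool_pos: [0.4811, 0.2912, 0.0976]
wrist_force: [-4.0, 9.3, 5.2]
```

```bash

python3 inch.py '[{"trans":[0.001, 0, 0]}, {}, {}]'|grep -E "pos|wrist"
python3 inch.py '[{"trans":[0.0007, 0, -0.0002]}, {}, {}]'|grep -E "pos|wrist"
```

```text
tool_pos: [0.481, 0.2914, 0.0975]
wrist_force: [-1.2, 3.3, 5.2]
tool_pos: [0.4807, 0.2918, 0.0976]
wrist_force: [1.5, -0.9, 1.9]
```

```bash

python3 inch.py '[{"trans":[-0.0005, 0, 0]}, {}, {}]'|grep -E "pos|wrist"
python3 inch.py '[{}, {}, {}]' .039
python3 inch.py '[{}, {}]' .046
python3 inch.py '[{"trans":[0, 0, -0.005]}, {"trans":[0, 0, -0.015]}, {"trans":[0, 0, -0.03]}, {"trans":[0, 0, -0.04]}, {"trans":[0, 0, -0.04]}, {"trans":[0, 0, -0.04]}, {}]'
python3 inch.py '[{"trans":[0.02, -0.04, 0]}, {"trans":[0.02, -0.04, 0]}, {"trans":[0.02, -0.04, 0]}, {"trans":[0.02, -0.04, 0]}, {"trans":[0.02, -0.03, 0]}, {"trans":[0.02, 0, 0]}, {}]'
python3 - <<'E'
from to import *
s=manip.grab_frame("scene");t=manip.grab_frame("top");cv2.imwrite("pics/s7.png",s);cv2.imwrite("pics/t7.png",t)
a=cv2.resize(s[130:230,285:385],None,fx=4,fy=4,interpolation=cv2.INTER_CUBIC);b=cv2.resize(t[185:285,150:250],None,fx=4,fy=4,interpolation=cv2.INTER_CUBIC)
cv2.imwrite("pics/c7.png",np.hstack([a,b]))
E
```

```text
tool_pos: [0.4808, 0.2917, 0.0975]
wrist_force: [0.4, 5.7, 1.1]
time: 24.85
tool_pos: [0.4806, 0.2912, 0.0974]
orientation: [[-0.428, 0.904, 0.0], [0.904, 0.428, -0.002], [-0.001, -0.001, -1.0]]
wrist_force: [0.7, 0.5, 0.4]
opening: 0.0394
gripper_force: 0.0
time: 25.05
tool_pos: [0.4807, 0.2913, 0.0975]
orientation: [[-0.428, 0.904, 0.0], [0.904, 0.428, -0.001], [-0.001, -0.0, -1.0]]
wrist_force: [-0.1, -0.3, -0.0]
opening: 0.046
gripper_force: 0.0
time: 25.75
tool_pos: [0.4816, 0.2921, 0.2729]
orientation: [[-0.428, 0.904, 0.009], [0.904, 0.428, 0.002], [-0.001, 0.009, -1.0]]
wrist_force: [0.7, 0.3, -1.3]
opening: 0.046
gripper_force: 0.0
time: 26.45
tool_pos: [0.2564, 0.3196, 0.2674]
orientation: [[-0.43, 0.903, 0.001], [0.903, 0.43, -0.001], [-0.001, 0.001, -1.0]]
wrist_force: [0.2, -0.2, -0.3]
opening: 0.0461
gripper_force: 0.0
```

View pics/c7.png

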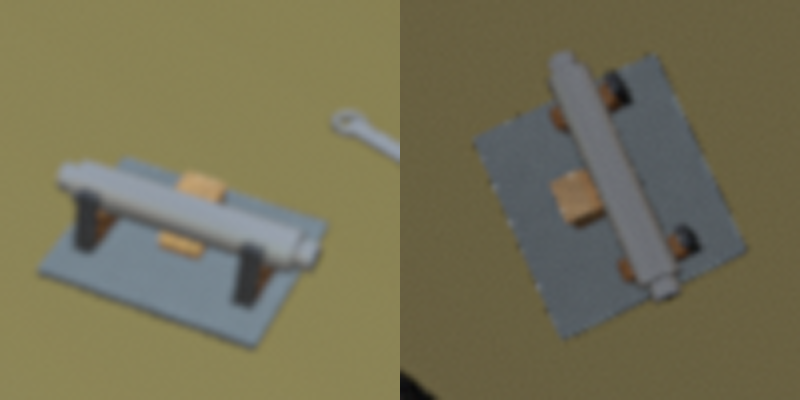

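The shaft lies in both seats with its ends at the same pixels as before. The chock stands at mid-length between the bearers, its nose visible under the shaft and its slope against it. The arm is clear, so I'll hand in.

```bash
python3 -c "
from plant import manip
print(manip.job_done())"
```

```text
the job is handed in; nothing more can be done
None
```

I laid the shaft in the cradle's two V seats, centred to within about 2 mm, stood the chock snug against it at mid-length between the bearers, and handed the job in at about 26.6 s with the arm clear; no verdict was returned.

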